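# Tip the objective canister to check for a loose lens

### The arm

A 6-joint arm with a two-finger parallel gripper is mounted at the origin on a cart in front of the work surface, level with it; the furniture and walls round the work are solid. World frame = base frame: x ahead of the robot, y to its left, z up, the work surface at z = 0. Lengths are in m, angles in degrees, forces in N, time in s.
With the tool pointing down it reaches from about 0.325 to 0.85 m from the base axis. Payload 15.5 kg.
Tool frame: the origin (TCP) lies midway between the tips of the shut fingers; the grasp point (between the pads) lies 19 mm behind it; z points along the fingers, y is the line along which they close (so a half turn about z gives the same grasp; the last joint's range is limited). The gripper opens to 91 mm and grips with 3 to 60 N. Pads are 32 mm wide; open, the fingers measure 118 mm over their backs; the gripper's body (76 mm by 178 mm) begins 60 mm behind the grasp point.
Start: joints at [-81.962, 28.281, 77.091, -0, 74.628, -5.472], TCP at [0.146, -0.608, 0.214] pointing down, gripper open.
Joint ranges: [-166.48, 166.48], [-47.26, 123.95], [12.59, 153.08], [-70.14, 250.14], [6.76, 159.57], [-176.63, 176.63]. Speed limits (degrees/s): [108.29, 108.29, 147.25, 172.46, 172.46, 172.46].

### API

Orientations are given as a 3x3 rotation matrix whose columns are the frame's x, y, z axes.
In Python, from bench import ctrl gives the robot as it stands. The module is installed in compiled form; this text tells all that it offers. Calls block until the motion is done:
- ctrl.goto(position, orientation): joint-space move of the TCP to a pose.
- ctrl.move_l(position, vel=0.15, ori=None, contact_N=None): straight line of the TCP; ori=None keeps the orientation; vel is the mean speed in m/s. With contact_N (N) it stops when the force on the tool has changed by that much, and returns True; else False.
- ctrl.movej(angles): joint-space move.
- ctrl.command_gripper(opening): opening from 0.0 (shut) to 1.0 (fully open); the grip force is fixed at half the most; returns when the fingers have stopped.
- ctrl.sleep(seconds).
- ctrl.ik(position, orientation): joint angles nearest the present ones, or None.
- ctrl.read_camera(name): name is "scene" or "top"; returns the picture (384x512x3 uint8, blue, green, red); there is no depth.
- ctrl.camera_params(name): a dict with "fx", "fy", "cx", "cy" (pixels), "D" ([k1, k2, p1, p2, k3] as OpenCV has them; the pictures are not rectified), "pose" (4x4, takes a point from camera to world coordinates). Camera axes: x right, y up, looking along -z (the intrinsics and any distortion apply to the point x, -y, -z); pixel columns grow to the right and rows downward; lengths in m; the calibration is good to about 2 mm. A picture is of the moment at which its call begins. camera_params takes no time and is no camera call.
A pose or a line that the arm cannot do raises ctrl.MotionError and nothing moves.
- ctrl.sign_off(): hands the job in; it is judged then, once.
Readings, each from a call of its own:
- ctrl.current_t(): time.
- ctrl.current_q(): joint angles.
- ctrl.current_dq(): joint speeds.
- ctrl.current_effort(): joint torques, N m.
- ctrl.current_tool_pos(): TCP position.
- ctrl.current_eef_rot(): TCP orientation.
- ctrl.current_contact_force(): force on the tool from outside, world axes, zero at the start.
- ctrl.current_wrist_torque(): the same for the moment, N m.
- ctrl.current_grip_width(): opening from 0.0 (shut) to 1.0 (fully open).
- ctrl.current_grasp_force(): force on a finger pad.
Only numpy, scipy, OpenCV 4.12 (cv2) and the standard library are available. Lean on these libraries where they do the work, as an engineer would, in place of code of your own. Each camera call takes 0.05 s, during which the arm holds its last target. There are 200 camera calls.

### The job

Check that the microscope objective stored in the black canister with the white ribbed cap has not come loose: pick the canister up, tip it to about 45 degrees clear of the bench, and hold it still there for about a second; do not lay it on its side or turn it over. Then bring it level again and stand it gently upright where it stood, and let go. Leave the other containers alone.

Things in the scene. Friction and masses are not known exactly. Their poses are not given: they have to be found in the camera images.
- can_mid (a point): Centre (half-way up, 30.5 mm above the base) of the objective canister: closed upright round can 61 mm tall, black body 34 mm across up to 34 mm, white ribbed cap 35 mm across above it (fixed on); loose, 0.08 to 0.17 kg. Its z axis runs from base to cap: the angle from vertical is its tilt; x and y mean nothing. It stands on the bench (top at z = 0), other containers at least 65 mm clear of its sides.
- tube_mid (a point): Bystander, leave alone: centre (half-way up) of an upright black lens tube with a red dust cap, 32 mm across, 56 mm tall; loose. z axis up along it.
- dropper_mid (a point): Bystander, leave alone: centre (half-way up) of an upright brown glass dropper bottle with a black teat, 29 mm across, 89 mm tall; loose. z axis up along it.
- jar_mid (a point): Bystander, leave alone: centre (half-way up) of a clear jar of screws with a black lid, 58 mm across, 56 mm tall; loose. z axis up along it.
Things that resemble listed ones, but are neither listed nor needed, are in the scene too. What is shaped like the part that bears can_mid but blue or turquoise is not meant.

How it is judged (in metres and radians):
On the way:
1. The canister is held clear of the bench, tipped to 45 degrees (within 12), and kept still there (angle between can_mid's own z axis and vertical between 0.576 and 0.995 rad and height (world z) of can_mid above 0.05 m and contact force between the fingers and can above 0.2 N and angular speed of can below 0.2 rad/s and linear speed of can below 0.04 m/s), for 0.6 s.
At the end, for the whole second after the job is handed in: The canister stands upright (within 7 degrees) and at rest on the bench within 30 mm of where it stood at the start, released (angle between can_mid's own z axis and vertical below 0.12 rad and distance of can_mid from where it was at the start of the episode below 0.03 m and linear speed of can below 0.02 m/s); the robot touches nothing.
It fails at once if the canister is tipped past 70 degrees (angle between can_mid's own z axis and vertical above 1.22 rad).
It fails at once if the canister is dropped: let go more than about 15 mm above the bench (height (world z) of can_mid above 0.046 m and contact force between the fingers and can below 0.02 N).
It fails at once if another container is moved by more than 20 mm or tipped (distance of any of tube_mid, dropper_mid, jar_mid from where it was at the start of the episode above 0.02 m or angle between any of tube_mid, dropper_mid, jar_mid's own z axis and vertical above 0.35 rad).
It also fails if it takes over 42 s, if anything falls off the work surface, if the arm or the gripper's body presses on something with over 40 N, if the wrist force passes 120 N, or if a joint passes its speed limit or range.

## Working session

There is one attempt and no reset: what is moved stays moved. The work goes in short steps, each a Python script; the robot and the scene stay as the last script left them, time stands still between calls to the robot, and variables do not carry over. Pictures are saved under pics/ and viewed, at most 10 in all, crops included, and the job is handed in when it is done.

```bash
mkdir -p pics; python3 - <<'E'
from bench import ctrl
import cv2,numpy as np
for n in("scene","top"):
    cv2.imwrite(f"pics/{n}0.png",ctrl.read_camera(n)); p=ctrl.camera_params(n)
    print(n,{k:np.round(v,4).tolist() for k,v in p.items()})
E
```

```text
scene {'fx': 376.7665, 'fy': 376.7665, 'cx': 258.2526, 'cy': 188.0545, 'D': [0.0129, 0.0, 0.0, 0.0, 0.0], 'pose': [[-0.5882, 0.5697, -0.574, 0.045], [-0.8087, -0.413, 0.4189, 0.4101], [0.0016, 0.7106, 0.7036, 0.692], [0.0, 0.0, 0.0, 1.0]]}
top {'fx': 424.5092, 'fy': 424.5092, 'cx': 258.7608, 'cy': 191.0459, 'D': [-0.1491, 0.0, 0.0, 0.0, 0.0], 'pose': [[-0.0236, 0.9989, -0.0414, 0.4802], [-0.9995, -0.0244, -0.0186, 0.0198], [-0.0196, 0.041, 0.999, 0.9311], [0.0, 0.0, 0.0, 1.0]]}
```

View pics/scene0.png

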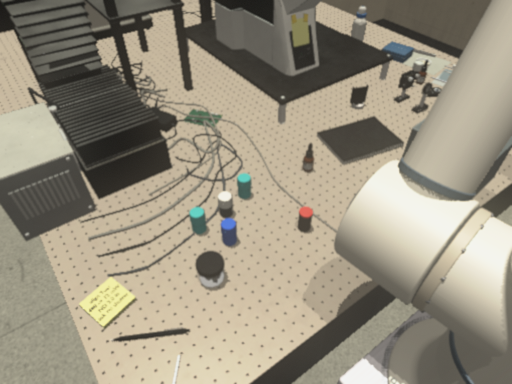

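View pics/top0.png

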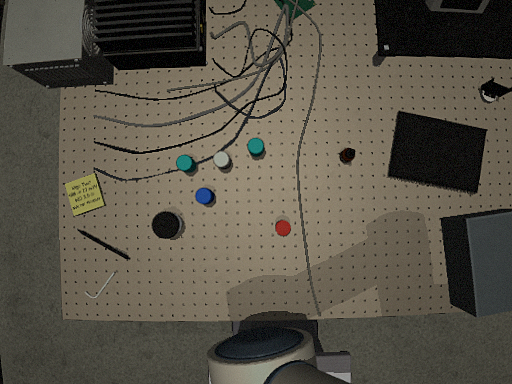

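The scene view shows the white-capped black can at about (225,203), with turquoise cans at (244,186) and (198,220) and a blue one at (229,232). In the top view its cap is at (221,159), the neighbours are at (186,163), (256,146) and (205,196), and the jar is at (166,225).

```bash
cat > h.py <<'E'
import cv2,numpy as np
from bench import ctrl
def ray(n,uv):
    p=ctrl.camera_params(n); K=np.array([[p["fx"],0,p["cx"]],[0,p["fy"],p["cy"]],[0,0,1]])
    x,y=cv2.undistortPoints(np.array([[uv]],float),K,np.array(p["D"]))[0,0]
    T=np.array(p["pose"]); d=T[:3,:3]@[x,-y,-1]; return T[:3,3],d/np.linalg.norm(d)
def plane(n,uv,z):
    o,d=ray(n,uv); return o+d*(z-o[2])/d[2]
def tri(u1,u2):
    a,d=ray("top",u1); b,e=ray("scene",u2)
    s=np.linalg.lstsq(np.c_[d,-e],b-a,rcond=None)[0]; P,Q=a+s[0]*d,b+s[1]*e
    return (P+Q)/2,np.linalg.norm(P-Q)
def blob(img,kind,near,r=14):
    hsv=cv2.cvtColor(img,cv2.COLOR_BGR2HSV); h,s,v=cv2.split(hsv.astype(int))
    m={"white":(s<45)&(v>135),"col":(h>80)&(h<130)&(s>110)}[kind].astype(np.uint8)
    w=np.zeros_like(m); cv2.circle(w,near,r,1,-1); n,l,st,c=cv2.connectedComponentsWithStats(m*w)
    i=1+np.argmax(st[1:,4]); return c[i],st[i]
E
python3 - <<'E'
from h import *
t=cv2.imread("pics/top0.png");s=cv2.imread("pics/scene0.png")
c,st=blob(t,"white",(221,159));print("cap top",c,st,plane("top",c,.061))
c2,st2=blob(s,"white",(225,201));print("cap scene",c2,st2,plane("scene",c2,.05),tri(c,c2))
for n in[(186,163),(256,146),(205,196)]:
    a,b=blob(t,"col",n);print(a,b,plane("top",a,.055))
print("jar,tube,dropper",plane("top",(167,225),.056),plane("top",(283,228),.056),plane("top",(347,156),.08))
big=lambda i,x,y:cv2.resize(i[y-45:y+45,x-50:x+50],None,fx=4,fy=4,interpolation=cv2.INTER_CUBIC)
cv2.imwrite("pics/crop.png",np.hstack([big(t,221,165),big(s,225,205)]))
E
```

```text
cap top [220.56363636 158.62424242] [214 152  14  15 165] [0.58529272 0.11335568 0.061     ]
cap scene [224.23404255 195.81560284] [217 187  15  15 141] [0.59494169 0.10864408 0.05      ] (array([0.58546497, 0.11356656, 0.06085001]), np.float64(0.0004905493818182031))
[185.62204724 163.31889764] [176 155  20  17 254] [0.57828317 0.18755556 0.055     ]
[255.56410256 146.63247863] [248 138  16  19 234] [0.60911415 0.04059947 0.055     ]
[204.39240506 195.64135021] [196 188  19  16 237] [0.50980332 0.14918451 0.055     ]
jar,tube,dropper [0.45047633 0.22884519 0.056     ] [ 0.43926144 -0.01193806  0.056     ] [ 0.58204863 -0.14429665  0.08      ]
```

View pics/crop.png

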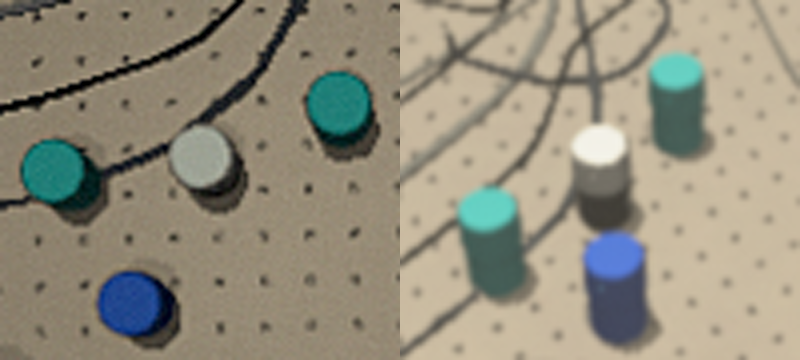

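The crop confirms it: the white cap is in the middle, with its black body visible below it in the right half at about (605,205). The triangulated cap top is at z = 60.9 mm with a 0.5 mm ray gap, so the position is about (0.585, 0.113). Closing along yaw 34.5° keeps the fingers clear of the three neighbours.

```bash
python3 - <<'E'
from h import *
from scipy.spatial.transform import Rotation as R
for yaw in(34.5,214.5):
    a=np.radians(yaw); y=np.array([np.cos(a),np.sin(a),0]); z=np.array([0,0,-1.]); M=np.c_[np.cross(y,z),y,z]
    print(yaw,[None if (k:=ctrl.ik(p,M)) is None else np.round(k) for p in([.585,.113,.16],[.585,.113,.026])])
    for n,ax in(("y",y),("x",M[:,0])):
        for g in(45,-45):
            k=ctrl.ik([.585,.113,.22],R.from_rotvec(np.radians(g)*ax).as_matrix()@M); print(n,g,None if k is None else np.round(k))
E
```

```text
34.5 [array([  5.,  29.,  85.,  -0.,  66., -29.]), array([  5.,  39.,  91.,  -0.,  49., -29.])]
y 45 [-12.  42.  66.  30. 106. -47.]
y -45 [ 29.  29.  95. -52.  64.  22.]
x 45 [ 14.  51.  47. -18. 125. -25.]
x -45 [ -13.   18.  117.   72.   33. -107.]
214.5 [array([  5.,  29.,  85.,  -0.,  66., 151.]), array([  5.,  39.,  91.,  -0.,  49., 151.])]
y 45 [  29.   29.   95.  -52.   64. -158.]
y -45 [-12.  42.  66.  30. 106. 133.]
x 45 [-13.  18. 117.  72.  33.  73.]
x -45 [ 14.  51.  47. -18. 125. 155.]
```

```bash
cat >> h.py <<'E'
from scipy.spatial.transform import Rotation as R
a=np.radians(34.5); Y=np.array([np.cos(a),np.sin(a),0]); Z=np.array([0,0,-1.]); M=np.c_[np.cross(Y,Z),Y,Z]
C=np.array([.585,.1134,0])
E
python3 - <<'E'
from h import *
ctrl.goto(C+[0,0,.18],M)
print(ctrl.move_l(C+[0,0,.026],vel=.08,contact_N=4),ctrl.current_tool_pos())
ctrl.command_gripper(0.0); ctrl.sleep(.3)
print("width mm",91*ctrl.current_grip_width(),ctrl.current_grasp_force())
ctrl.move_l(C+[0,0,.06],vel=.05)
print(91*ctrl.current_grip_width(),ctrl.current_grasp_force(),ctrl.current_contact_force(),ctrl.current_tool_pos(),ctrl.current_t())
cv2.imwrite("pics/lift.png",ctrl.read_camera("scene")[100:300,120:360])
E
```

```text
False [0.58519716 0.11344521 0.02632946]
width mm 34.596747927668424 29.999536871910095
34.56233540858943 29.999377727508545 [-0.27335257  0.57585001 -2.09861954] [0.58487383 0.11336813 0.05986812] 7.175
```

View pics/lift.png

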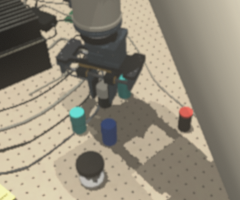

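The gripper holds the can between its fingers (crop about (104,92)) at a width of 34.6 mm, and the neighbours have not moved. Next I lift, tilt and hold.

```bash
python3 - <<'E'
from h import *
rep=lambda s:print(s,round(ctrl.current_t(),2),np.round(91*ctrl.current_grip_width(),2),round(ctrl.current_grasp_force(),1),np.round(ctrl.current_tool_pos(),4))
ctrl.move_l(C+[0,0,.20],vel=.1); rep("up")
ctrl.move_l(C+[0,0,.24],vel=.02,ori=R.from_rotvec(np.radians(45)*Y).as_matrix()@M)
rep("tilted"); ctrl.sleep(.6)
print("tilt",np.degrees(np.arccos(-ctrl.current_eef_rot()[2][2])),np.abs(ctrl.current_dq()).max())
for n in("scene","top"): cv2.imwrite(f"pics/tilt_{n}.png",ctrl.read_camera(n))
ctrl.sleep(1.0); rep("held")
i=[cv2.imread(f"pics/tilt_{n}.png") for n in("scene","top")]
cv2.imwrite("pics/tilt.png",np.hstack([cv2.resize(i[0][80:280,130:330],(400,400)),cv2.resize(i[1][60:260,120:320],(400,400))]))
E
```

```text
up 8.78 34.6 30.0 [0.5847 0.1134 0.1994]
tilted 10.93 34.54 30.0 [0.585  0.1136 0.2402]
tilt 44.998785672625374 0.05834024991582789
held 12.62 34.53 30.0 [0.585  0.1134 0.24  ]
```

View pics/tilt.png

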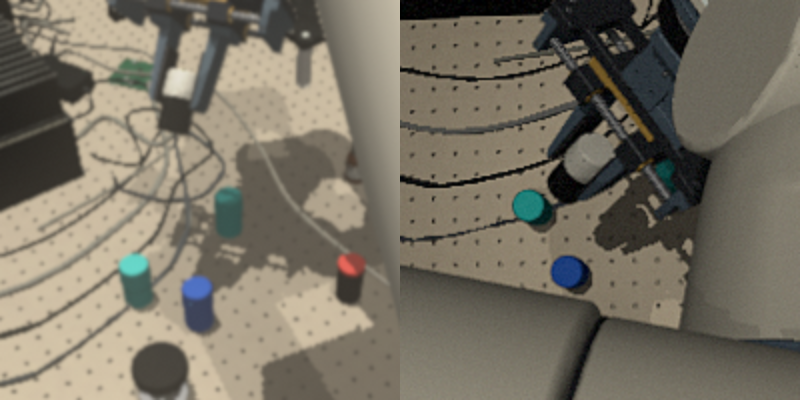

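Both views show the can clear of the bench and tilted: scene half cap (180,82), body (175,118); top half cap (590,155), body (565,185). The neighbours are in place. I check the can's own tilt by triangulating cap and body.

```bash
python3 - <<'E'
from h import *
p,e=tri((215,138),(220,121)); q,f=tri((202.5,152.5),(217.5,139)); d=p-q
print(p,e,q,f,"tilt",np.degrees(np.arccos(d[2]/np.linalg.norm(d))),np.linalg.norm(d),"tool axis",-np.array(ctrl.current_eef_rot())[:,2], d/np.linalg.norm(d))
E
```

```text
[0.59568928 0.10143873 0.25864348] 0.002352560175702823 [0.57478687 0.12387848 0.23727321] 0.0008363003550374779 tilt 55.12914637233413 0.03737835946919865 tool axis [ 0.40053004 -0.58274754  0.70709334] [ 0.55921153 -0.60034064  0.57172859]
```

The eyeballed points are coarse over a 37 mm baseline, so I overlay the expected axis end points for a rigid grasp on the saved pictures.

```bash
python3 - <<'E'
from h import *
def proj(n,P):
    p=ctrl.camera_params(n);T=np.array(p["pose"]);c=T[:3,:3].T@(P-T[:3,3]);c=c*[1,-1,-1]
    K=np.array([[p["fx"],0,p["cx"]],[0,p["fy"],p["cy"]],[0,0,1]])
    return cv2.projectPoints(c[None],np.zeros(3),np.zeros(3),K,np.array(p["D"]))[0].ravel()
Rm=np.array(ctrl.current_eef_rot());t=np.array(ctrl.current_tool_pos());out=[]
for n,(x,y) in(("scene",(180,100)),("top",(165,100))):
    i=cv2.imread(f"pics/tilt_{n}.png")[y:y+70,x:x+70]; i=cv2.resize(i,(400,400),interpolation=cv2.INTER_CUBIC)
    for z,col in((.061-.026,(0,0,255)),(.034-.026,(0,255,0)),(-.026,(255,0,0))):
        u=(proj(n,t-Rm[:,2]*z)-[x,y]+.5)*400/70; cv2.circle(i,tuple(u.astype(int).tolist()),4,col,-1)
    out.append(i)
cv2.imwrite("pics/over.png",np.hstack(out))
E
```

```text
(no output)
```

View pics/over.png

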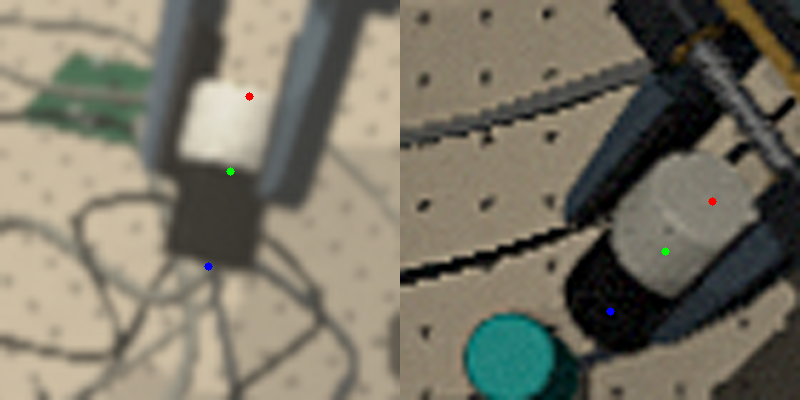

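The overlay agrees with the image: base point on the bottom rim in both views, and cap-top point on the cap end disc centre (about (710,203)) in the top view. So the can sits squarely in the grip at about 45°. Now I level it and set it down.

```bash
python3 - <<'E'
from h import *
ctrl.move_l(C+[0,0,.20],vel=.02,ori=M)
ctrl.move_l(C+[0,0,.036],vel=.08); ctrl.sleep(.3)
print(ctrl.move_l(C+[0,0,.0245],vel=.01,contact_N=2.5),ctrl.current_tool_pos(),ctrl.current_contact_force())
ctrl.sleep(.2); ctrl.command_gripper(1.0); ctrl.sleep(.3)
ctrl.move_l(C+[0,0,.20],vel=.1)
ctrl.goto([.35,-.3,.3],M)
ctrl.sleep(.3); print(ctrl.current_t())
t=ctrl.read_camera("top");s=ctrl.read_camera("scene")
c,st=blob(t,"white",(221,159));c2,_=blob(s,"white",(225,201));print(c,st,c2,tri(c,c2))
big=lambda i,x,y:cv2.resize(i[y-50:y+50,x-50:x+50],(400,400))
cv2.imwrite("pics/end.png",np.hstack([big(t,221,165),big(s,225,205)]))
E
```

```text
True [0.58491499 0.11337845 0.02583183] [-1.17549101  0.70420759  6.81727978]
23.6417
[220.5 158.5] [214 152  14  14 166] [224.32191781 195.84931507] (array([0.58560353, 0.11352883, 0.06064458]), np.float64(1.8845224027457524e-05))
```

View pics/end.png

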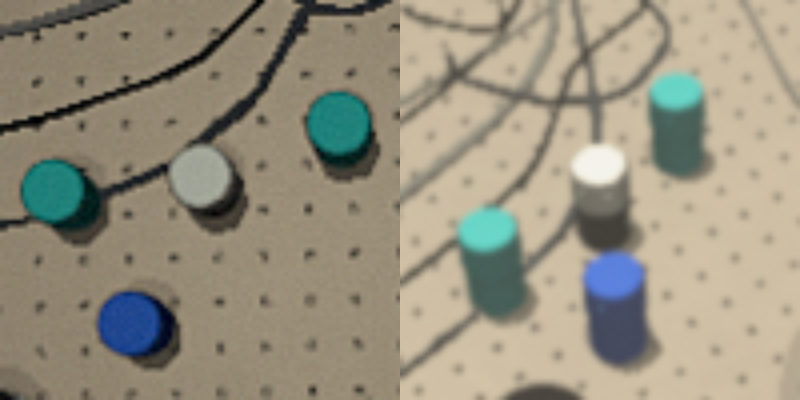

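The can stands upright at its original spot (cap at top crop (202,177), scene crop (600,165)). Its cap top is back within 1 mm and the neighbours are unchanged, so I hand in.

```bash
python3 -c "
from bench import ctrl
print(ctrl.sign_off())"
```

```text
the job is handed in; nothing more can be done
None
```

I picked the canister up, held it at about 45° for over 1.5 s, then stood it upright within about 1 mm of where it was and let go; the three nearest cans had not moved, and the job is handed in (verdict not shown).

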